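# Hold the spring clip open astride the care card

## Robot

A 6-joint arm with a two-finger parallel gripper is mounted at the origin on the work surface. World frame = base frame: x ahead of the robot, y to its left, z up, the work surface at z = 0. Lengths are in m, angles in rad, forces in N, time in s.
With the tool pointing down it reaches from about 0.325 to 0.775 m from the base axis. Payload 9.3 kg.
Tool frame: the origin (TCP) lies between the finger pads; the fingertips stand 25 mm ahead of it and the grasp point (between the pads) lies 6 mm ahead of it (manip.finger_overhang is the distance from the TCP to the fingertips, in m); z points along the fingers, y is the direction in which the jaws open and shut (so a half turn about z gives the same grasp; the last joint's range is limited). The gripper opens to 85 mm and grips with 20 to 120 N. Pads are 22 mm wide; open, the fingers measure 114 mm over their backs; the gripper's body (76 mm by 85 mm) begins 54 mm behind the grasp point. The pads swing forward as they close: fully open they stand 13 mm farther back than shut.
Start: joints at [0.963, 0.259, 0.021, 1.334, 0, 1.418], TCP at [0.242, 0.494, 0.256] pointing down, gripper open.
Joint ranges: [-3.04, 3.04], [-0.91, 1.82], [-1.04, 1.36], [-1.92, 1.95], [-1.52, 1.45], [-3.14, 3.14]. Speed limits (rad/s): [2.22, 2.22, 2.79, 3.14, 3.14, 3.14].

## Interface

Orientations are given as a unit quaternion [x, y, z, w].
In Python, from rig import manip gives the robot as it stands. Calls block until the motion is done:
- manip.move_ptp(position, orientation): joint-space move of the TCP to a pose.
- manip.movel(position, attitude=None, feed=0.15): straight line of the TCP; attitude=None keeps the orientation; feed is the mean speed in m/s.
- manip.goto_joints(angles): joint-space move.
- manip.set_gripper(opening, squeeze=None): opening from 0.0 (shut) to 1.0 (fully open); squeeze is the grip in N (None keeps the last); returns when the fingers have stopped.
- manip.pause(seconds).
- manip.solve_ik(position, orientation): joint angles nearest the present ones, or None.
- manip.grab_frame(name): name is "scene" or "top" or "wrist"; returns the picture (384x512x3 uint8, red, green, blue); there is no depth.
- manip.camera_info(name): a dict with "fx", "fy", "cx", "cy" (pixels), "rvec" (rotation vector, rad) and "tvec" (3), from world to camera coordinates, as OpenCV has them. Camera axes: x right, y down, z forward; pixel columns grow to the right and rows downward; lengths in m; the calibration is good to about 2 mm. A picture is of the moment at which its call begins: read the wrist's pose just before it. camera_info takes no time and is no camera call; for the wrist camera it gives the pose at the moment of the call.
A pose or a line that the arm cannot do raises manip.MotionError and nothing moves.
- manip.sign_off(): hands the job in, once; it reports no verdict.
Trained networks look in the newest picture that a camera, given by its name, has taken for a name from the list of things; names that differ only in an ending like _2 or _b are one class to them, and where a whole thing is asked for, a point or a joint stands for the part that bears it (a point fixed in the world has none). Each returns a list of dicts, best first, with "conf" (0 to 1); they miss things now and then, are a little off and sometimes report something else, mostly with a low value. They report only what shows in the picture. A call takes as long as a camera call. They do not tell look-alikes from the thing itself.
- manip.search_frame(camera, thing): "point" ([x, y, z] in m, in the coordinates of the camera as it stood for that picture, good to about 4 mm: the middle of the surface that is visible of it).
- manip.regions_of(camera, thing): "mask" (384x512 bool, what is visible of it).
Readings, each from a call of its own:
- manip.get_clock(): time.
- manip.get_joints(): joint angles.
- manip.get_dq(): joint speeds.
- manip.get_tau(): joint torques, N m.
- manip.get_ee_pos(): TCP position.
- manip.get_tool_rot(): TCP orientation.
- manip.get_contact_force(): force on the tool from outside, world axes, zero at the start.
- manip.get_ft_torque(): the same for the moment, N m.
- manip.get_opening(): opening from 0.0 (shut) to 1.0 (fully open).
Only numpy, scipy, OpenCV 4.12 (cv2) and the standard library are available. Lean on these libraries where they do the work, as an engineer would, in place of code of your own. Each camera call takes 0.05 s, during which the arm holds its last target.

## Task

Squeeze the handles of the green spring clip to open it, lift it off the tray's rim, carry it to the upright care card and lower it squarely over the middle of the card's top edge, so that its jaws reach about half their depth down, one on each side. Finish holding it there, upright and squeezed wide open with the jaws and clip clear of the card, so that I can slip a sheet in: do not let it close and do not let go. Leave the card stand, jar, bowl and tongs where they are.

Things in the scene. Friction and masses are not known exactly. Their poses are not given: they have to be found in the camera images.
- clip_center (a point): Middle of the hinge line of the loose green spring clip (50 mm long, 52 g). y axis along the hinge, z up through the handles, x across the jaws and along the squeeze; alike after a half turn about z. Hinge barrel 10 mm thick. It starts parked jaws down, pinching the tray's near (tray -x) wall, barrel resting on the rim, this point 55 mm above the shelf.
- clip_squeeze (a point): Middle between the clip's two ribbed handles, where to squeeze: 36 mm above the hinge, same axes. Handles are 44 mm wide (y), 4 mm thick, and rise 18 mm above this point. Parked they splay like a V: over their outer faces 29 mm wide at the hinge, 46 mm here, 56 mm at the top. Squeezed fully they are upright, parallel and 28 mm wide.
- clip_jaws (a point): Middle between the tips of the clip's two flat jaws, 45 mm straight below the hinge, same axes. Each jaw is 50 mm wide (y), 3 mm thick and 36 mm high, its top 9 mm below the hinge.
- clip_jaw_a (a joint): Opening of the clip: angle (rad) that each jaw has turned, both alike. 0 = parked, jaws parallel and 4 mm apart; -0.03 = shut; 0.25 = fully open against a stop, jaw tips about 26 mm apart and 17 mm apart 27 mm below the hinge. A spring shuts it; squeezing the handles fully takes about 11 N on each.
- card_edge (a point): Middle of the top edge of the white care card, 90 mm above the shelf. The card is 3 mm thick (along this point's x axis), 90 mm wide (y axis), and stands upright on a loose weighted grey foot 60 x 110 x 18 mm high, 0.6 kg in all; 72 mm of card shows above the foot.
- tray: Fixed open aluminium tray 130 (x) x 180 (y) x 50 mm high, walls 4 mm; origin under its centre, on the shelf. The clip sits on its wall on the -x side, whose centre line is 63 mm from the origin.
- jar_center (a point): Middle of a loose glass jar with a cap, 64 mm across and 95 mm high; this point 47 mm above its underside. Bystander.
- bowl_center (a point): Middle of a loose round beige ceramic bowl, 90 mm across and 35 mm high; this point 17 mm above its underside. Bystander.
- tongs_center (a point): Middle of loose orange plastic tongs lying flat, about 195 mm long along their x axis, up to 65 mm across and 12 mm high; this point 6 mm above the shelf. Bystander.
There are look-alikes about, which are no part of the job. Leave any blue, brown or pink look-alike of the part that bears card_edge alone.

How it is judged:
By the outcome, as a careful person would: the job done as asked, in the order asked, and still so for the second after the job is handed in, while the arm keeps its last pose, push and grip.
It also fails if it takes over 35 s, if anything falls off the work surface, if the arm or the gripper's body presses on something with over 40 N, if the wrist force passes 120 N, or if a joint passes its speed limit or range.

## Working session

There is one attempt and no reset: what is moved stays moved. The work goes in short steps, each a Python script; the robot and the scene stay as the last script left them, time stands still between calls to the robot, and variables do not carry over. Pictures are saved under pics/ and viewed, and the job is handed in when it is done.

```bash
ls; mkdir -p pics; python3 - <<'E'
from rig import manip
import cv2,numpy as np
for n in ["scene","top","wrist"]:
    im=manip.grab_frame(n); cv2.imwrite(f"pics/{n}0.png",im[:,:,::-1])
    ci=manip.camera_info(n); print(n,{k:np.round(v,3).tolist() for k,v in ci.items()})
    R=cv2.Rodrigues(np.array(ci["rvec"],float))[0];t=np.array(ci["tvec"]).ravel()
    for th in ["clip_center","clip_squeeze","clip_jaws","card_edge","tray","jar_center","bowl_center","tongs_center"]:
        for d in manip.search_frame(n,th)[:5]:
            p=np.array(d["point"]);u=ci["fx"]*p[0]/p[2]+ci["cx"];v=ci["fy"]*p[1]/p[2]+ci["cy"]
            print(th,round(d["conf"],2),np.round(R.T@(p-t),3),int(u),int(v))
print(manip.get_clock(),manip.get_tool_rot(),manip.get_ee_pos())
E
```

```text
pics
scene {'fx': 388.113, 'fy': 388.113, 'cx': 247.986, 'cy': 193.804, 'rvec': [2.098, 0.746, -0.394], 'tvec': [-0.472, -0.112, 1.366]}
clip_center 0.88 [ 0.512 -0.229  0.077] 153 244
clip_center 0.74 [0.415 0.01  0.025] 198 198
clip_squeeze 0.78 [ 0.512 -0.228  0.075] 153 244
clip_squeeze 0.67 [ 0.641 -0.008  0.067] 254 222
clip_jaws 0.75 [ 0.506 -0.227  0.076] 152 242
card_edge 0.93 [0.762 0.146 0.019] 325 225
card_edge 0.84 [0.398 0.154 0.033] 227 173
card_edge 0.82 [0.469 0.301 0.034] 272 161
card_edge 0.82 [0.584 0.415 0.029] 320 160
card_edge 0.7 [0.614 0.239 0.022] 298 189
tray 0.55 [ 0.567 -0.246  0.011] 167 278
bowl_center 0.61 [0.415 0.01  0.021] 198 199
tongs_center 0.92 [0.772 0.018 0.014] 302 254
tongs_center 0.28 [ 0.568 -0.244  0.014] 167 277
top {'fx': 461.886, 'fy': 461.886, 'cx': 256.561, 'cy': 187.275, 'rvec': [2.112, -2.121, 0.21], 'tvec': [0.077, 0.6, 1.151]}
clip_center 0.89 [ 0.51  -0.215  0.067] 369 220
clip_squeeze 0.6 [ 0.51  -0.215  0.063] 369 220
clip_jaws 0.69 [ 0.509 -0.219  0.064] 370 221
card_edge 0.88 [0.462 0.306 0.014] 169 241
card_edge 0.68 [0.602 0.254 0.015] 190 190
card_edge 0.63 [0.569 0.421 0.018] 128 202
card_edge 0.55 [0.752 0.155 0.018] 227 136
card_edge 0.47 [0.767 0.026 0.007] 273 132
tray 0.71 [ 0.578 -0.24   0.003] 371 198
jar_center 0.57 [0.617 0.017 0.096] 278 177
bowl_center 0.65 [ 0.43  -0.     0.017] 285 253
tongs_center 0.75 [0.765 0.028 0.009] 272 133
wrist {'fx': 304.165, 'fy': 304.165, 'cx': 252.932, 'cy': 191.376, 'rvec': [-2.416, -1.507, -0.254], 'tvec': [-0.549, -0.043, 0.381]}
card_edge 0.83 [0.535 0.442 0.017] 307 346
card_edge 0.79 [0.439 0.307 0.017] 198 332
card_edge 0.71 [0.4   0.164 0.067] 85 376
1.35 [ 2.25435200e-01  9.74258164e-01 -5.37310467e-06  7.30646290e-06] [0.24159505 0.49409909 0.25628867]
```

View pics/scene0.png

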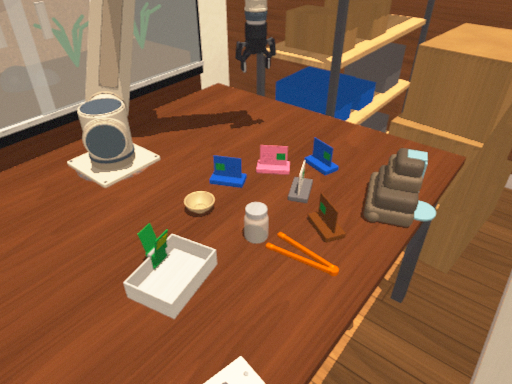

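View pics/top0.png

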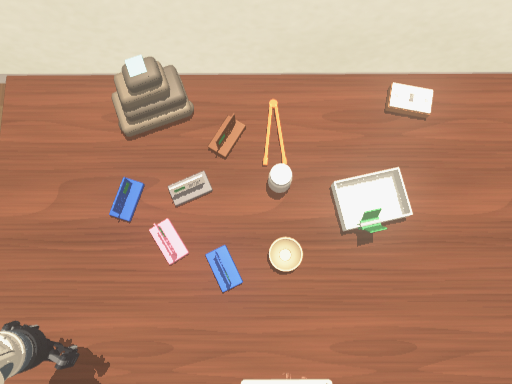

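View pics/wrist0.png

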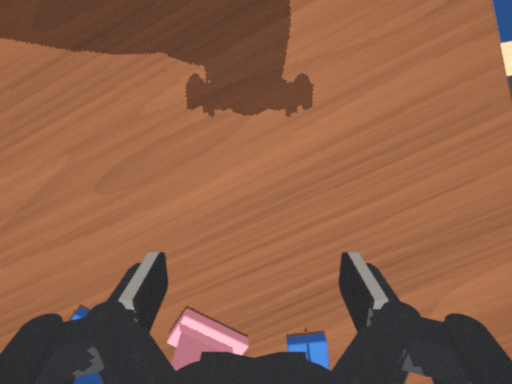

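```bash
python3 - <<'E'
import cv2,numpy as np
a=cv2.imread("pics/top0.png");b=cv2.imread("pics/scene0.png")
r=lambda i,x,y,w=64,h=48:cv2.resize(i[y-h//2:y+h//2,x-w//2:x+w//2],(400,300),interpolation=cv2.INTER_CUBIC)
cv2.imwrite("pics/crop0.png",np.vstack([np.hstack([r(a,190,189),r(b,300,182)]),np.hstack([r(a,371,210,96,72),r(b,160,255,96,72)])]))
E
```

```text
(no output)
```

View pics/crop0.png

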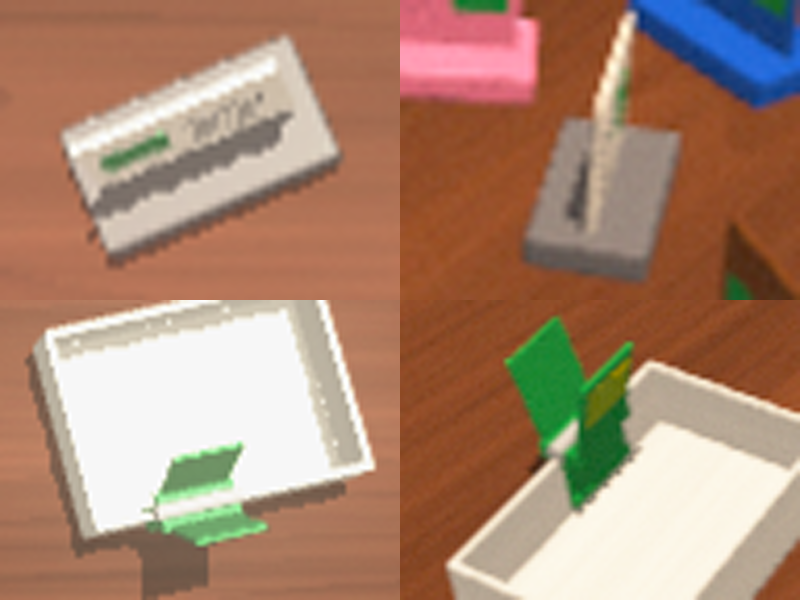

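Card stands in the scene view are blue (227,173), pink (272,161), blue (320,160), brown (325,225), and the white card on a grey foot at (300,188), which is top (190,189). The crop confirms that only the last has a white card on a grey foot, so it is the target. The clip is at top (370,220), pinching the tray's near wall. Next I'll take wrist close-ups of both.

```bash
cat > h.py <<'E'
from rig import manip
import cv2,numpy as np
from scipy.spatial.transform import Rotation as Ro
def quat(deg):
    a=np.radians((deg+90)/2); return [np.cos(a),np.sin(a),0,0]
def cam(n):
    ci=manip.camera_info(n);R=cv2.Rodrigues(np.array(ci["rvec"],float))[0];t=np.array(ci["tvec"]).ravel()
    return ci,R,t
def unproj(c,u,v,z):
    ci,R,t=c; d=R.T@np.array([(u-ci["cx"])/ci["fx"],(v-ci["cy"])/ci["fy"],1]);C=-R.T@t
    return C+d*(z-C[2])/d[2]
def proj(c,P):
    ci,R,t=c; p=R@np.asarray(P)+t; return ci["fx"]*p[0]/p[2]+ci["cx"],ci["fy"]*p[1]/p[2]+ci["cy"]
E
python3 - <<'E'
from h import *
c,R,t=cam("wrist"); C=-R.T@t
T=Ro.from_quat(manip.get_tool_rot()).as_matrix()
print("cam in tool",T.T@(C-manip.get_ee_pos()),"\n",T.T@R.T)
for nm,p,ph in [("card",[.605,.245,.3],22),("clip",[.51,-.22,.3],13.6)]:
    for k in (ph,ph+180): print(nm,k,manip.solve_ik(p,quat(k)))
E
```

```text
cam in tool [ 0.08432555 -0.00058751 -0.11732086] 
 [[-5.91287309e-04 -9.44640233e-01 -3.28107424e-01]
 [ 9.99999822e-01 -5.31488079e-04 -2.71929786e-04]
 [ 8.24906320e-05 -3.28107526e-01  9.44640378e-01]]
card 22 [0.25634257 0.4385288  0.40145466 1.53372219 0.         1.44316646]
card 202 [ 0.25634257  0.4385288   0.40145466  1.53372219  0.         -1.69842619]
clip 13.6 [-0.55834465  0.25992534  0.13348651  1.44435749  0.          0.7750869 ]
clip 193.6 [-0.55834465  0.25992534  0.13348651  1.44435749  0.         -2.36650576]
```

```bash
python3 - <<'E'
from h import *
for nm,p,ph in [("card",[.605,.245,.24],22),("clip",[.513,-.219,.24],13.6)]:
    manip.move_ptp(p,quat(ph))
    c=cam("wrist");im=manip.grab_frame("wrist");cv2.imwrite(f"pics/w_{nm}.png",im[:,:,::-1])
    np.save(nm+"cam.npy",np.concatenate([[c[0]["fx"],c[0]["fy"],c[0]["cx"],c[0]["cy"]],c[1].ravel(),c[2]]))
    print(manip.get_ee_pos(),manip.get_clock(),manip.get_opening())
E
```

```text
[0.60425794 0.24618373 0.24034297] 3.0167 1.0001204589517232
[ 0.51349331 -0.2181683   0.23997342] 4.7917 1.0022114280420162
```

View pics/w_card.png

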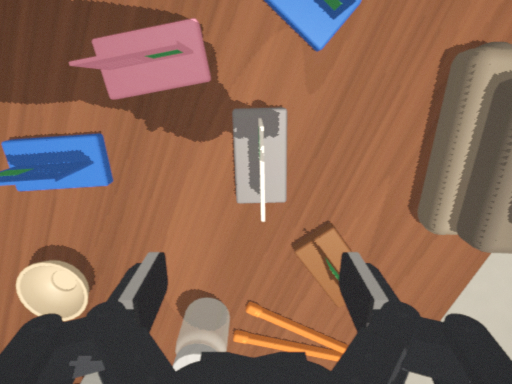

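View pics/w_clip.png

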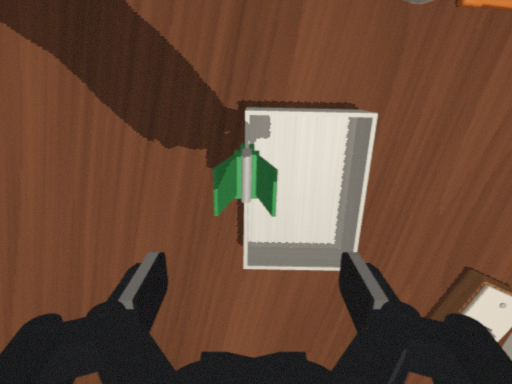

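```bash
python3 - <<'E'
import cv2,numpy as np
a=cv2.imread("pics/w_card.png")[90:240,190:340];b=cv2.imread("pics/w_clip.png")[130:280,200:350]
def g(i,x0,y0):
    i=cv2.resize(i[:,:100],(400,600),interpolation=cv2.INTER_CUBIC)
    for k in range(0,150,25): cv2.putText(i,str(y0+k),(0,k*4+8),0,.35,(0,255,255),1)
    for k in range(0,100,25): cv2.putText(i,str(x0+k),(k*4,10),0,.35,(255,255,0),1)
    return i
cv2.imwrite("pics/crop1.png",np.hstack([g(a[:,25:],215,90),g(b,200,130)]))
E
```

```text
(no output)
```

View pics/crop1.png

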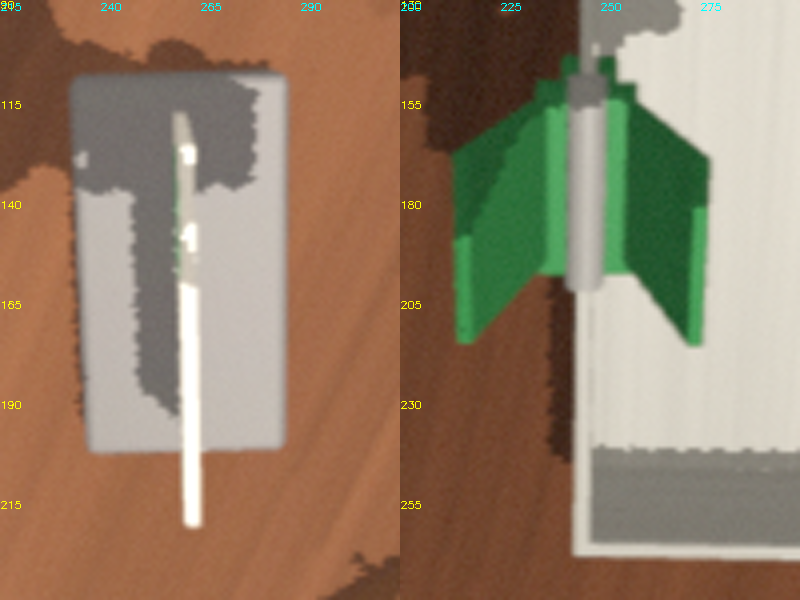

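```bash
cat >> h.py <<'E'
def load(nm):
    a=np.load(nm+"cam.npy");return dict(fx=a[0],fy=a[1],cx=a[2],cy=a[3]),a[4:13].reshape(3,3),a[13:]
E
python3 - <<'E'
from h import *
c=load("card")
P=lambda u,v,z:unproj(c,u,v,z)[:2]
hd=lambda a,b:np.degrees(np.arctan2(*(b-a)[::-1]))-90
a,b=P(263,220.5,.09),P(261.3,118,.09)
m=P(262.2,165,.09)
print("card",a,b,np.linalg.norm(a-b),"yaw",hd(a,b),hd(a,m),"mid",(a+b)/2)
f=[P(286.2,109,.018),P(286.2,202,.018),P(237,202.5,.018),P(232.5,110,.018)]
print("foot",np.mean(f,0),hd(f[1],f[0]),hd(f[2],f[3]),hd(f[2],f[1])+90,[np.linalg.norm(f[i]-f[i-1]).round(4) for i in range(4)])
c=load("clip")
h=[P(214,169,.109),P(215.5,215.5,.109),P(275.2,216,.109),P(277,169.5,.109)]
print("handles",np.mean(h,0),hd(h[1],h[0]),hd(h[2],h[3]),[np.linalg.norm(h[i]-h[i-1]).round(4) for i in range(4)])
e=[P(246.5,148.5,.06),P(246.5,202.5,.06)]
print("barrel",np.mean(e,0),hd(e[1],e[0]),np.linalg.norm(e[0]-e[1]))
r=[P(245.3,267.5,.05),P(246.5,120,.05)]
i=cv2.imread("pics/w_clip.png");print("wall",hd(r[0],r[1]),r, P(245.3,213,.05))
E
```

```text
card [0.62762846 0.21382703] [0.58906856 0.30227792] 0.09649054825862136 yaw 23.554648374268638 23.44111842273685 mid [0.60834851 0.25805247]
foot [0.60988385 0.25482676] 24.11950552170191 23.680201412542687 22.685434782603835 [np.float64(0.0581), np.float64(0.1077), np.float64(0.0589), np.float64(0.1073)]
handles [ 0.50791144 -0.22354327] 13.017116239425306 12.972772095850772 [np.float64(0.0531), np.float64(0.0427), np.float64(0.0531), np.float64(0.0427)]
barrel [ 0.50768295 -0.22277872] 13.235184650529078 0.05712645287374847
wall 12.759027021290947 [array([ 0.53224806, -0.33423107]), array([ 0.49488759, -0.16924233])] [ 0.51646798 -0.26674589]
```

```bash
python3 - <<'E'
from h import *
q=quat(13.0)
def st(s): print(s,np.round(manip.get_ee_pos(),4),round(manip.get_opening(),3),np.round(manip.get_contact_force(),1),np.round(manip.get_ft_torque(),2),manip.get_clock())
manip.move_ptp([.508,-.2235,.16],q); manip.movel([.508,-.2235,.097],q,feed=.06); st("down")
manip.set_gripper(0.62,squeeze=25); st(".62")
im=manip.grab_frame("wrist");cv2.imwrite("pics/g1.png",im[:,:,::-1])
im=manip.grab_frame("scene");cv2.imwrite("pics/g1s.png",cv2.resize(im[180:340,80:280,::-1],(800,600)[:2],interpolation=cv2.INTER_CUBIC))
E
```

```text
down [ 0.5082 -0.2236  0.0974] 0.998 [ 0.1 -0.1  0.4] [0.02 0.06 0.01] 6.4083
.62 [ 0.5082 -0.2237  0.0976] 0.618 [-0.2  0.9  6. ] [ 0.08  0.21 -0.  ] 6.8333
```

View pics/g1.png

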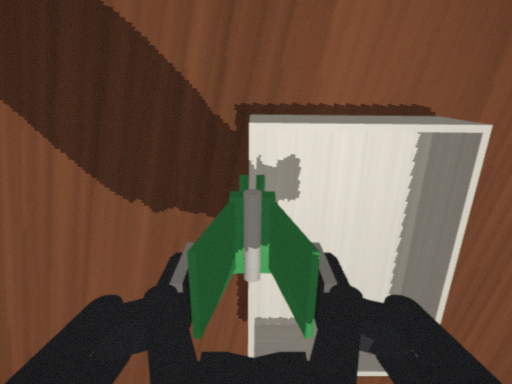

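View pics/g1s.png

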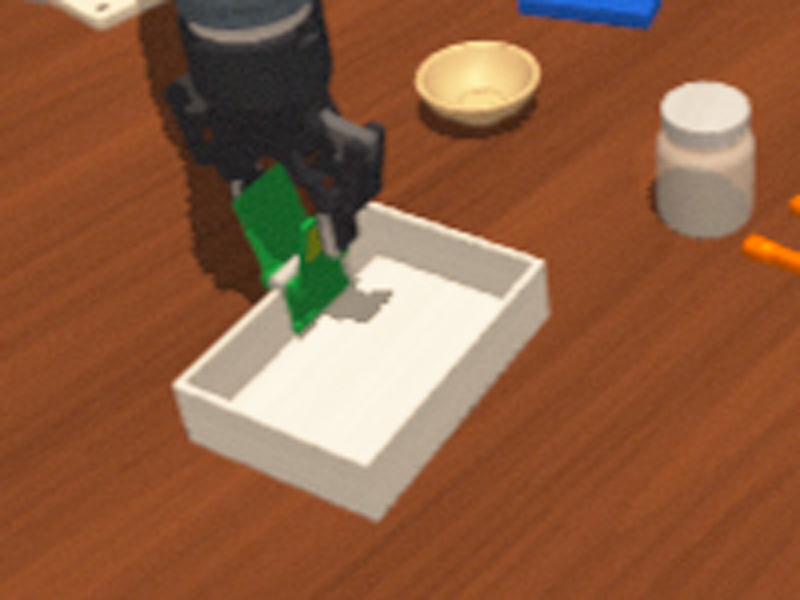

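```bash
python3 - <<'E'
from h import *
def st(s): print(s,np.round(manip.get_ee_pos(),4),round(manip.get_opening(),3),np.round(manip.get_contact_force(),1),np.round(manip.get_ft_torque(),2),round(manip.get_clock(),2))
z=.097
for o in (.52,.42,.34):
    manip.set_gripper(o,squeeze=30); st(o)
    z+=.001; manip.movel([.508,-.2235,z],quat(13),feed=.03); st("up")
manip.set_gripper(0.0,squeeze=30); st("closed")
im=manip.grab_frame("wrist");cv2.imwrite("pics/g2.png",im[:,:,::-1])
im=manip.grab_frame("scene");cv2.imwrite("pics/g2s.png",cv2.resize(im[180:340,80:280,::-1],(800,600)[:2],interpolation=cv2.INTER_CUBIC))
E
```

```text
0.52 [ 0.5087 -0.2238  0.098 ] 0.523 [-0.3  1.   7.3] [ 0.08  0.05 -0.02] 7.18
up [ 0.5081 -0.2235  0.0981] 0.519 [-0.8 -0.9  3.9] [ 0.08 -0.01 -0.04] 7.43
0.42 [ 0.5084 -0.2237  0.0986] 0.426 [0.1 0.  7.8] [ 0.14 -0.04 -0.02] 7.68
up [ 0.5079 -0.2234  0.0988] 0.422 [-0.3 -0.2  1.3] [ 0.02  0.04 -0.01] 7.93
0.34 [ 0.5079 -0.2236  0.0993] 0.341 [-1.5 -0.2  5.7] [0.05 0.34 0.01] 8.18
up [ 0.5079 -0.2234  0.0997] 0.34 [ 0.1  0.  -0.3] [-0.03 -0.03  0.04] 8.43
closed [ 0.508  -0.2235  0.0999] 0.31 [0.6 0.2 0.8] [ 0.07 -0.07 -0.01] 8.64
```

View pics/g2.png

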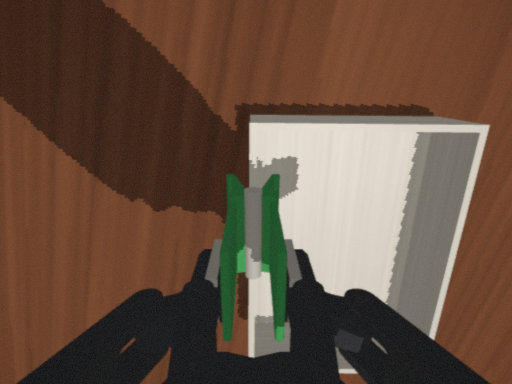

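View pics/g2s.png

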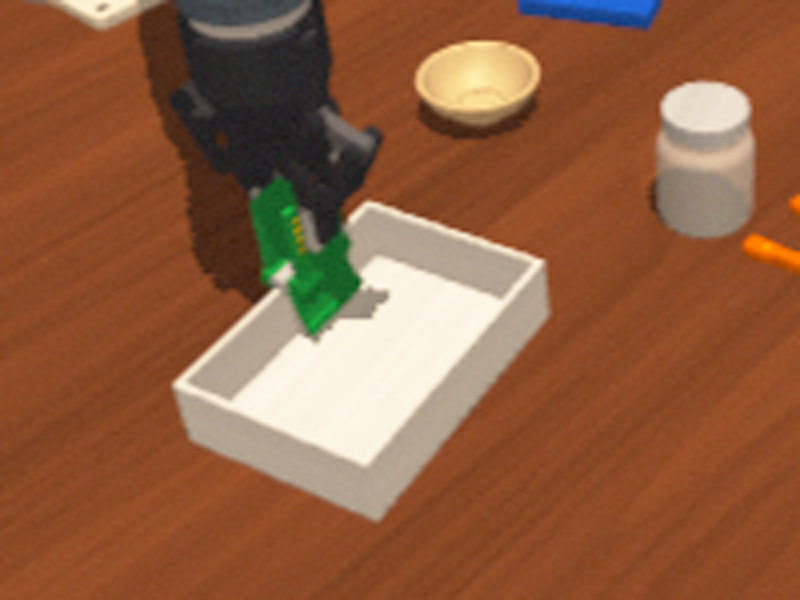

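```bash
python3 - <<'E'
from h import *
def st(s): print(s,np.round(manip.get_ee_pos(),4),round(manip.get_opening(),3),np.round(manip.get_contact_force(),1),np.round(manip.get_ft_torque(),2),round(manip.get_clock(),2))
manip.movel([.508,-.2235,.12],quat(13),feed=.05); st("lift")
manip.movel([.508,-.2235,.25],quat(13),feed=.12); st("lift2")
manip.move_ptp([.6097,.255,.25],quat(23.6)); st("over")
for n in ("wrist","scene","top"):
    c=cam(n);im=manip.grab_frame(n);cv2.imwrite(f"pics/o_{n}.png",im[:,:,::-1])
    if n=="wrist":
        np.save("overcam.npy",np.concatenate([[c[0]["fx"],c[0]["fy"],c[0]["cx"],c[0]["cy"]],c[1].ravel(),c[2]]))
    else: print(proj(c,[.6097,.255,.2]))
s=cv2.imread("pics/o_scene.png")[90:240,220:380];cv2.imwrite("pics/o_s2.png",cv2.resize(s,(640,600),interpolation=cv2.INTER_CUBIC))
E
```

```text
lift [ 0.508  -0.2235  0.1202] 0.308 [-0.1  0.4 -0.4] [ 0.03  0.01 -0.  ] 9.29
lift2 [ 0.5078 -0.2234  0.2492] 0.305 [-0.8  0.7 -1.1] [ 0.01  0.02 -0.05] 10.53
over [0.61   0.2539 0.2501] 0.306 [ 0.2  0.5 -0.2] [ 0.02  0.   -0.03] 12.31
(np.float64(304.5692520900809), np.float64(134.14562468109017))
(np.float64(179.07543934492276), np.float64(171.57747176549472))
```

View pics/o_wrist.png

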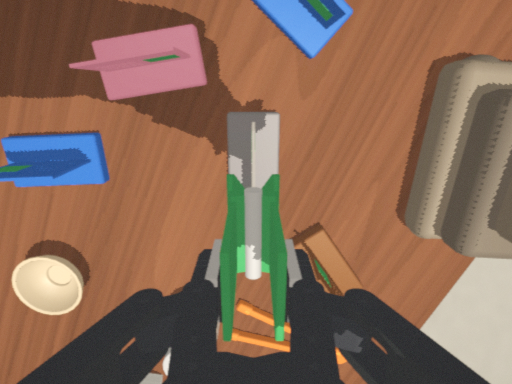

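View pics/o_s2.png

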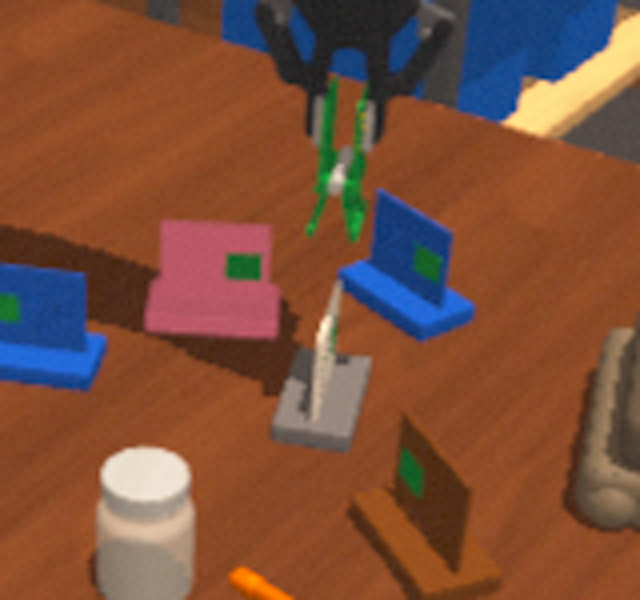

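```bash
python3 - <<'E'
import cv2,numpy as np
i=cv2.imread("pics/o_wrist.png")[100:350,190:320]
i=cv2.resize(i,(416,800)) if 0 else cv2.resize(i,None,fx=4,fy=4,interpolation=cv2.INTER_CUBIC)
a,b=i[:500].copy(),i[500:].copy()
for k in range(0,125,25):
    cv2.putText(a,str(100+k),(0,k*4+8),0,.4,(0,255,255),1);cv2.putText(b,str(225+k),(0,k*4+8),0,.4,(0,255,255),1)
for k in range(0,130,20):
    for j in(a,b): cv2.putText(j,str(190+k),(k*4,10),0,.35,(255,255,0),1)
cv2.imwrite("pics/crop2.png",cv2.resize(np.hstack([a,b]),(800,385),interpolation=cv2.INTER_AREA))
cv2.imwrite("pics/crop2a.png",a);cv2.imwrite("pics/crop2b.png",b)
E
```

```text
(no output)
```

View pics/crop2a.png

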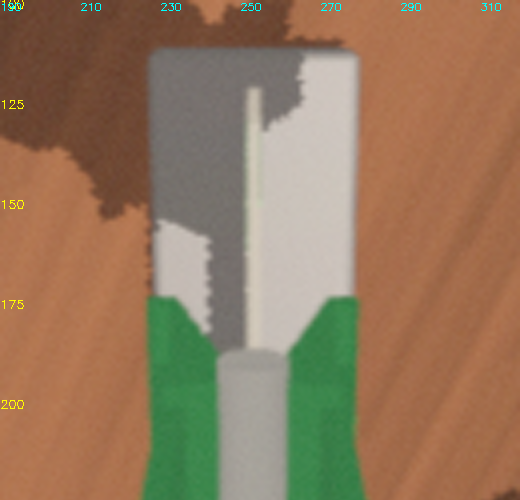

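View pics/crop2b.png

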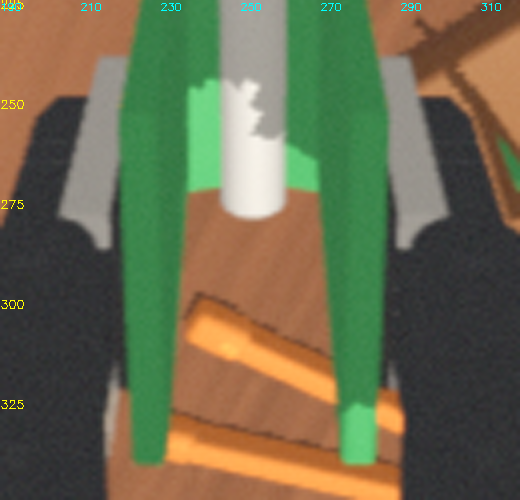

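```bash
python3 - <<'E'
from h import *
c=load("over")
ci,R,t=c;C=-R.T@t
T=Ro.from_quat(manip.get_tool_rot()).as_matrix();p0=np.array(manip.get_ee_pos())
def tool(u,v,z): return T.T@(unproj(c,u,v,z)-p0)
print(np.round(p0,4))
print("card far end tool",tool(253.5,121.5,.09),"card mid-line",tool(253.4,180,.09))
for z in (.245,.25,.255,.26,.265,.27):
    a,b=tool(221,251,z),tool(229,339,z); a2,b2=tool(286.5,251,z),tool(279,339,z)
    print("top z",z,"len",a[0]-b[0],"mid x",(a[0]+b[0])/2,"w",a2[1]-a[1],b2[1]-b[1],"y",(a[1]+a2[1])/2)
for z in (.195,.2,.205,.21,.215):
    a,b=tool(253.2,187.5,z+.005),tool(253,277.5,z+.002)
    print("hinge z",z,"len",a[0]-b[0],"mid",(a+b)/2)
E
```

```text
[0.6101 0.2539 0.2501]
card far end tool [0.05380793 0.00020609 0.16013333] card mid-line [-8.55850870e-04  1.22852886e-04  1.60139378e-01]
top z 0.245 len 0.05123736889644408 mid x -0.012926173762237689 w 0.029941796854390232 0.02562247093243525 y 9.07730732111001e-05
top z 0.25 len 0.04914396057843709 mid x -0.008962679833120095 w 0.02871846302712571 0.024575612068814458 y 7.776813860089528e-05
top z 0.255 len 0.047050552260430055 mid x -0.004999185904002529 w 0.027495129199861086 0.02352875320519357 y 6.47632039906176e-05
top z 0.26 len 0.04495714394242307 mid x -0.0010356919748849384 w 0.02627179537259646 0.022481894341572772 y 5.175826938036334e-05
top z 0.265 len 0.042863735624416116 mid x 0.00292780195423264 w 0.025048461545331812 0.021435035477952002 y 3.8753334770097805e-05
top z 0.27 len 0.04077032730640905 mid x 0.006891295883350218 w 0.023825127718067208 0.020388176614331094 y 2.5748400159831403e-05
hinge z 0.195 len 0.06340337590179769 mid [-0.00341997 -0.00019973  0.05163961]
hinge z 0.2 len 0.06157205741236922 mid [-0.0008374  -0.00020057  0.04663932]
hinge z 0.205 len 0.05974073892294075 mid [ 0.00174517 -0.00020141  0.04163903]
hinge z 0.21 len 0.05790942043351239 mid [ 0.00432775 -0.00020225  0.03663875]
hinge z 0.215 len 0.056078101944083844 mid [ 0.00691032 -0.0002031   0.03163846]
```

```bash
python3 - <<'E'
from h import *
c=load("over")
y=np.array([-np.sin(np.radians(23.6)),np.cos(np.radians(23.6)),0])
K=np.array([.6097,.255,0])
f=lambda c,P:np.round(proj(c,P),1)
print("far top/base corner in wrist",f(c,K+.045*y+[0,0,.09]),f(c,K+.045*y+[0,0,.018]),"near top",f(c,K-.045*y+[0,0,.09]), "foot far",f(c,K+.055*y+[0,0,.018]))
s=cam("scene");print("scene C",-s[1].T@s[2]);tp=cam("top")
H=np.array([.6101,.2539,0])
for z in (.2,.205,.21): print(z,"pin -end",f(s,H-.028*y+[0,0,z]),f(tp,H-.028*y+[0,0,z]),"jaw tip mid-end",f(s,H-.025*y+[0,0,z-.044]),"handletop",f(s,H-.022*y+[0,0,z+.054]))
for e in(-1,1): print("card top",f(s,K+e*.045*y+[0,0,.09]),f(s,K+e*.045*y+[0,0,.018]), "top cam",f(tp,K+e*.045*y+[0,0,.09]))
i=cv2.imread("pics/o_scene.png")[105:155,285:335];i=cv2.resize(i,(600,600),interpolation=cv2.INTER_CUBIC)
for k in range(0,50,5):
    cv2.putText(i,str(105+k),(0,k*12+6),0,.4,(0,255,255),1);cv2.putText(i,str(285+k),(k*12-8,595),0,.35,(255,255,0),1)
cv2.imwrite("pics/crop3.png",i)
E
```

```text
far top/base corner in wrist [253.3 130.1] [253.2 121.3] near top [253.4 221.1] foot far [253.2 112.1]
scene C [ 1.11430109 -0.60010132  0.70677223]
0.2 pin -end [302.8 138.9] [190.7 166.7] jaw tip mid-end [301.9 152.3] handletop [304.7 119.9]
0.205 pin -end [303.  137.3] [190.4 166.2] jaw tip mid-end [302.  150.8] handletop [304.8 118.2]
0.21 pin -end [303.1 135.6] [190.1 165.6] jaw tip mid-end [302.1 149.2] handletop [305.  116.4]
card top [299.2 175.4] [297.6 195.5] top cam [202.4 174.6]
card top [304.2 159.8] [302.5 179.3] top cam [169.9 188.5]
```

View pics/crop3.png

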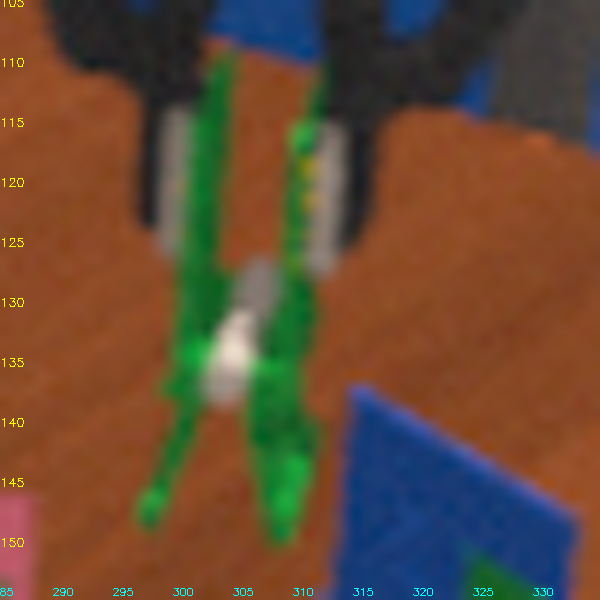

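```bash
python3 - <<'E'
from h import *
def st(s): print(s,np.round(manip.get_ee_pos(),4),round(manip.get_opening(),3),np.round(manip.get_contact_force(),1),np.round(manip.get_ft_torque(),2),round(manip.get_clock(),2))
q=quat(23.6)
manip.movel([.6102,.2537,.19],q,feed=.08); st("a")
manip.movel([.6102,.2537,.160],q,feed=.04); manip.pause(.3); st("b")
for n in ("wrist","scene","top"):
    im=manip.grab_frame(n);cv2.imwrite(f"pics/p_{n}.png",im[:,:,::-1])
i=cv2.imread("pics/p_scene.png")[135:205,270:340];i=cv2.resize(i,(560,560),interpolation=cv2.INTER_CUBIC)
for k in range(0,70,5):
    cv2.putText(i,str(135+k),(0,k*8+6),0,.4,(0,255,255),1);cv2.putText(i,str(270+k),(k*8-8,555),0,.3,(255,255,0),1)
cv2.imwrite("pics/crop4.png",i)
s=cam("scene");f=lambda P:np.round(proj(s,P),1)
y=np.array([-np.sin(np.radians(23.6)),np.cos(np.radians(23.6)),0]);K=np.array([.6097,.255,0])
for e in(-1,1): print("card",f(K+e*.045*y+[0,0,.09]),f(K+e*.045*y+[0,0,.018]))
for z in (.112,.117,.122):print(z,f(K-.028*y+[0,0,z]),f(K-.025*y+[0,0,z-.044]))
E
```

```text
a [0.6104 0.2538 0.1905] 0.308 [ 0.5 -0.2 -0.3] [ 0.02 -0.03 -0.03] 13.36
b [0.6102 0.2537 0.1602] 0.307 [ 0.1  0.5 -0.1] [-0.01 -0.   -0.04] 14.56
card [299.2 175.4] [297.6 195.5]
card [304.2 159.8] [302.5 179.3]
0.112 [300.7 165.9] [299.9 178. ]
0.117 [300.8 164.4] [300.  176.6]
0.122 [301.  162.9] [300.1 175.2]
```

View pics/crop4.png

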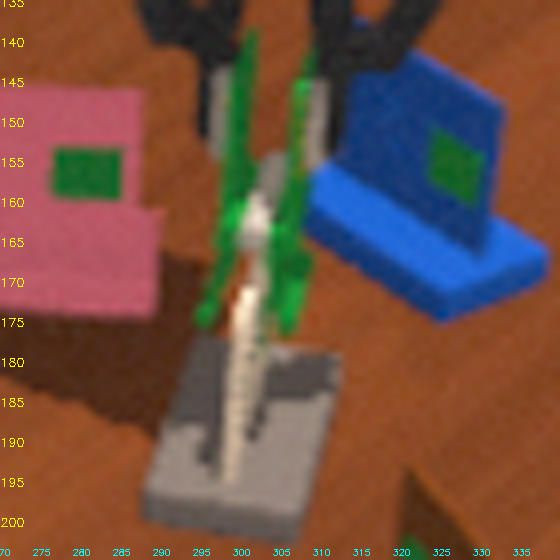

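View pics/p_wrist.png

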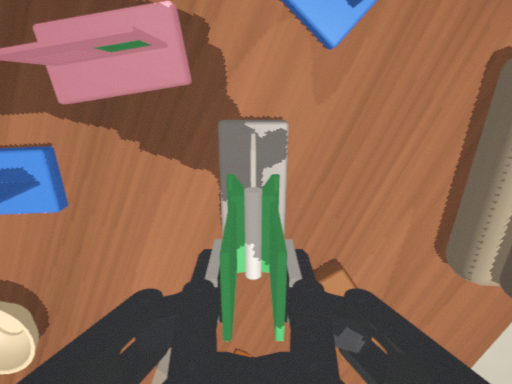

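```bash
python3 - <<'E'
from h import *
def st(s): print(s,np.round(manip.get_ee_pos(),4),round(manip.get_opening(),3),np.round(manip.get_contact_force(),1),np.round(manip.get_ft_torque(),2),round(manip.get_clock(),2))
manip.movel([.6102,.2537,.1582],quat(23.6),feed=.02); manip.pause(.5); st("b")
for n in ("wrist","scene"):
    im=manip.grab_frame(n);cv2.imwrite(f"pics/q_{n}.png",im[:,:,::-1])
i=cv2.imread("pics/q_scene.png")[135:205,270:340];j=cv2.imread("pics/q_wrist.png")[100:240,210:300]
cv2.imwrite("pics/crop5.png",np.hstack([cv2.resize(i,(400,560),interpolation=cv2.INTER_CUBIC),cv2.resize(j,(360,560),interpolation=cv2.INTER_CUBIC)]))
E
```

```text
b [0.6102 0.2537 0.1582] 0.304 [-0.5  0.  -0.6] [ 0.01  0.08 -0.02] 15.46
```

View pics/crop5.png

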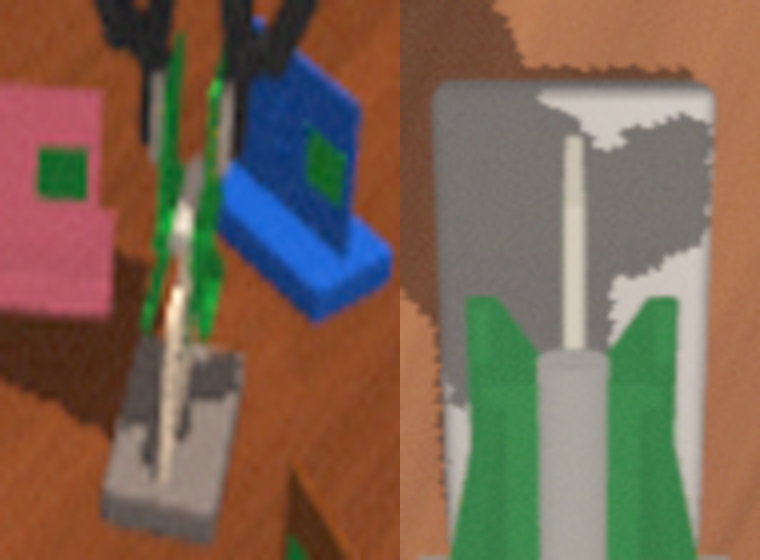

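View pics/q_scene.png

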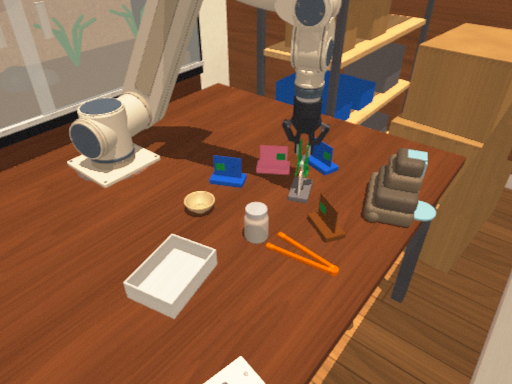

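The card's edge lines up with the hinge pin, with a jaw clear on each side. The contact force is about zero, the clip is still fully squeezed, and nothing else looks moved. Handing in.

```bash
python3 -c "
from rig import manip
manip.sign_off(); print(manip.get_clock(),manip.get_opening())"
```

```text
the job is handed in; nothing more can be done
the job is handed in; nothing more can be done
```

The green clip is held squeezed wide open over the middle of the white card on the grey foot. I squeezed its handles, lifted it off the tray rim, carried it over and lowered it there, then handed the job in at about 15.5 s.

**Last checks:**
- **Grip:** the gripper opening held at 0.304, so the handles are still at their stop under a 30 N grip.
- **Contact:** the force on the tool was under 1 N, and no contact with the card showed.
- **Alignment:** in the wrist view the card's edge lies in line with the hinge pin, with a jaw clear on each side. The scene view shows the jaws straddling the card.
- **Surroundings:** the card stand, jar, bowl, tongs and look-alikes looked unmoved in the last scene picture.

**Uncertainty:** my estimates of how high the clip sits in the gripper disagreed by about 3 mm between the wrist and scene cameras. I took a value in between, so the jaws should reach about 18 mm down the card, give or take 2 to 3 mm. Along the card's width the clip should be centred to about 2 mm.

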